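# Snap the clean cartridge into the knife sharpener

### The arm

A 6-joint arm with a two-finger parallel gripper is mounted at the origin on the work surface. World frame = base frame: x ahead of the robot, y to its left, z up, the work surface at z = 0. Lengths are in mm, angles in rad, forces in N, time in s.
With the tool pointing down it reaches from about 325 to 775 mm from the base axis. Payload 5.5 kg.
Tool frame: the origin (TCP) lies at the very end of the fingers, on their centre line; the grasp point (between the pads) lies 19 mm behind it; z points along the fingers, x is the direction in which the jaws open and shut, and the axes are right-handed (so a half turn about z gives the same grasp; the last joint's range is limited). The gripper opens to 85 mm and grips with 20 to 120 N. Pads are 22 mm wide; open, the fingers measure 114 mm over their backs; the gripper's body (76 mm by 85 mm) begins 54 mm behind the grasp point. The pads swing forward as they close: fully open they stand 13 mm farther back than shut.
Start: joints at [-1.354, 0.091, 1.231, -0, 1.82, -0.057], TCP at [162.234, -577.665, 231.275] pointing down, gripper open.
Joint ranges: [-2.87, 2.87], [-0.86, 2.18], [0.17, 2.46], [-1.51, 4.65], [0.06, 2.69], [-2.65, 2.65]. Speed limits (rad/s): [2.57, 2.57, 3.01, 3.14, 3.14, 3.14].

### API

Orientations are given as a rotation vector (axis times angle).
In Python, from cell import telemetry, capture, manip gives the robot as it stands.
- The arm moves only by the tool step_arm, never from a script. Its argument "rows" is a list of rows, each an object of numbers: "tx", "ty", "tz": the shift along the tool's x, y, z in m; "roll": the turn about the tool's z in degrees; "jaw": the opening, from -1 (shut) to 1 (fully open), so that 0 is half open. In form: [{"tx": .., "ty": .., "tz": .., "roll": .., "jaw": ..}, ...]. A call has 1 to 12 rows; each row is the pose to reach, as a shift and turn from the pose commanded when the call began, along the tool's axes at that moment; what a row does not reach only later rows make up. A row lasts 1/12 s, in which the tool goes at most 41.7 mm and 7.16 degrees, less where a joint would pass 70% of its speed; a pose out of reach is approached as far as the arm can. A call with a gripper value outside its range is refused whole. The fingers move at their own pace and stop on an object; "squeeze" is the grip in N (left out, the last holds). Time passes only in rows, so rows that repeat a pose let the fingers close. It gives the time, the measured TCP pose, the force and the opening at its end, in the units of the state.
- telemetry.get_obs(): the state, without advancing time (a new reading comes with each control period).
- capture(name): name is "side" or "top"; returns a dict with "image" (480x640x3 uint8, red, green, blue), "fx", "fy", "cx", "cy" (pixels), "eye" and "orientation" of the camera in the world. Camera axes: x right, y down, z forward; pixel columns grow to the right and rows downward; lengths in mm; the calibration is good to about 2 mm. A picture is of the moment at which its call begins. There is no depth.
- manip.sign_off(): hands the job in, once; it reports no verdict.
The state is a dict: "time": time; "joint_pos": joint angles; "dq": joint speeds; "effort": joint torques, N m; "tool_pos": TCP position; "tool_rot": TCP orientation; "force": force on the tool from outside, world axes, zero at the start; "moment": the same for the moment, N m; "finger_gap": finger opening in mm.
Only numpy, scipy, OpenCV 4.12 (cv2) and the standard library are available. Lean on these libraries where they do the work, as an engineer would, in place of code of your own. Each camera call takes 0.05 s, during which the arm holds its last target. There are 200 camera calls.

### The job

Take the green sharpening cartridge out of the white draining tray and fit it into the blue socket of the bench knife sharpener: feel for the mouth, start it square, then push it straight down past the sprung ball until it clicks and its flange sits fully home on the socket, and let go. Be gentle: never press, bump or lean on the sharpener with it harder than about 4 kg (40 N), and do not slam it in. Leave the black cartridge and everything else on the bench as they are.

Things in the scene. Friction and masses are not known exactly. Their poses are not given: they have to be found in the camera images.
- green_cartridge_centre (a point): centre (half-way up) of the green sharpening cartridge, to be fitted; it stands upright in the tray, z up, y along its length. 82 mm tall, about 160 g. Lowest is its stem, 32 (x) x 60 (y) x 36 mm tall; then a flange 44 x 72 x 6 mm whose underside is 5 mm below this point; above it a middle block and two lower end blocks. Both ends are alike: it fits either way round (half a turn)
- green_cartridge_grip (a point): where to hold it: 25 mm above its centre, 66 mm above its foot, in the middle block, which is 36 (x) x 24 (y) mm and stands 40 mm above the flange. Hold across x (36 mm). Same axes as the centre. The end blocks, 36 x 10 x 26 mm, leave a knife slot on each side of the middle block along y
- green_cartridge_foot (a point): middle of the underside of its stem, 41 mm below its centre. The stem's y ends each have a ball groove 8 mm high, centred 14 mm above the foot
- black_cartridge_centre (a point): centre of the black (coarse) cartridge, same shape and size, standing upright in the same tray; it stays there
- tray: white draining tray, 160 (x) x 270 (y) mm, 16 mm high, inner floor 4 mm above the bench, fixed; origin: centre of its underside. The two cartridges stand in it near y = -62 and +62 mm, either one at either end
- sharpener: bench knife sharpener bolted to the bench: steel housing 120 (x) x 200 (y) mm, top 78 mm above the bench, black end caps 82 mm high at |y| over 79 mm. Origin: centre of its underside, on the bench, z up. A window 49 (x) x 113 (y) mm in its top shows the blue socket, which floats along y so that the stones follow the blade
- socket_middle (a point): middle of the sharpener's window at the height of the socket's rim, 80 mm above the bench; axes as the sharpener's; fixed to the housing. The blue socket's own centre may rest up to 18 mm either side of this point along y (x offset 0): where, is NOT reported. A push of about 2.5 N moves the socket; it stays where left. Its flat rim is 47.5 (x) x 75.5 (y) mm outside
- pocket_floor (a point): point 36 mm below socket_middle, where the foot ends when home, but for the socket's float along y. The socket's upright pocket is 33.5 (x) x 61.5 (y) mm, with a steep lead-in 3 mm wide, 5 mm deep at its mouth. A stem set down within about 3 mm of the socket's centre goes in, the socket shifting to suit; farther off, one end of the stem stands on the rim
- ball (a point): rest place of the sprung brass ball, 10 mm across, in the socket's +y wall, 23 mm below the rim (the socket in mid float). It resists from 17 mm short of home, with a push of some 6 to 15 N; about 3 mm short of home it drops into the groove and draws the cartridge down. Home: flange on the rim, cartridge's centre 85 mm above the sharpener's origin
- mug: white mug, 80 mm across, 95 mm high, a bystander, left alone; origin at its underside
- spice_jar: spice jar with a red cap, 52 mm across, 85 mm high, a bystander, left alone; origin at its underside
- whetstone: reddish whetstone, 190 x 65 x 30 mm, a bystander, left alone; origin at its underside
- tumbler: clear tumbler, 66 mm across, 90 mm high, a bystander, left alone; origin at its underside
Mind the look-alikes: they are no part of the job. Of the things like the part that bears green_cartridge_centre, leave any that is pink or purple; of the rest the smaller one is meant.

How it is judged:
By the outcome, as a careful person would: the job done as asked, in the order asked, and still so for the second after the job is handed in, with the robot touching nothing.
It also fails if it takes over 48 s, if anything falls off the work surface, if the arm or the gripper's body presses on something with over 40 N, if the wrist force passes 120 N, or if a joint passes its speed limit or range.

## Working session

There is one attempt and no reset: what is moved stays moved. The work goes in short steps, Python scripts to look and compute and a tool call to move; the robot and the scene stay as the last step left them, time stands still between calls to the robot, and variables do not carry over. Pictures are saved under pics/ and viewed, about 8 in all and at most 12, crops included, and the job is handed in when it is done.

Besides the shell and the picture viewer there is one more tool, called after ">>>" by a JSON object that holds its "method" and its "body". step_arm: Moves the arm, as the interface text tells. Its arguments: {"type":"object","properties":{"rows":{"type":"array"},"squeeze":{"type":"number"}},"required":["rows"]}

```bash
ls; mkdir -p pics
python3 - <<'E'
from cell import telemetry, capture, manip
import cv2,pickle
print(telemetry.get_obs())
for n in("side","top"):
    c=capture(n); cv2.imwrite(f"pics/{n}0.png",c["image"][:,:,::-1]); pickle.dump(c,open(f"{n}0.pkl","wb"))
    print({k:v for k,v in c.items() if k!="image"})
E
```

```text
pics
{'time': 0.0, 'joint_pos': array([-1.35369940e+00,  9.18877225e-02,  1.23190863e+00, -9.80282380e-06,
        1.81981290e+00, -5.66812377e-02]), 'dq': array([ 0.00046956, -0.00087556,  0.00053853,  0.00014228,  0.00090659,
       -0.00096115]), 'effort': array([-1.65762525e-03, -4.58730090e+01, -4.18026316e+01, -3.29024106e-04,
        1.15536398e-02, -1.11853149e-05]), 'tool_pos': array([ 162.16547289, -577.36636818,  230.12075667]), 'tool_rot': array([-2.50276383e+00,  1.89673563e+00,  2.42080887e-03]), 'force': array([ 0.11069161,  0.09197431, -0.07637508]), 'moment': array([ 0.00316519, -0.0213081 ,  0.04984637]), 'finger_gap': 85.27553827494926}
{'fx': 593.4652039422643, 'fy': 593.4652039422643, 'cx': 314.4941055776319, 'cy': 237.16160655871764, 'eye': array([  63.4838517 ,  905.42754055, 1046.25900223]), 'orientation': array([-0.53641514,  2.70521158, -1.10874962])}
{'fx': 513.659467755095, 'fy': 513.659467755095, 'cx': 324.9382833534953, 'cy': 240.168413091136, 'eye': array([ 337.94299482,   18.44798371, 1241.27509924]), 'orientation': array([-2.16576208,  2.2009545 , -0.14069314])}
```

View pics/top0.png

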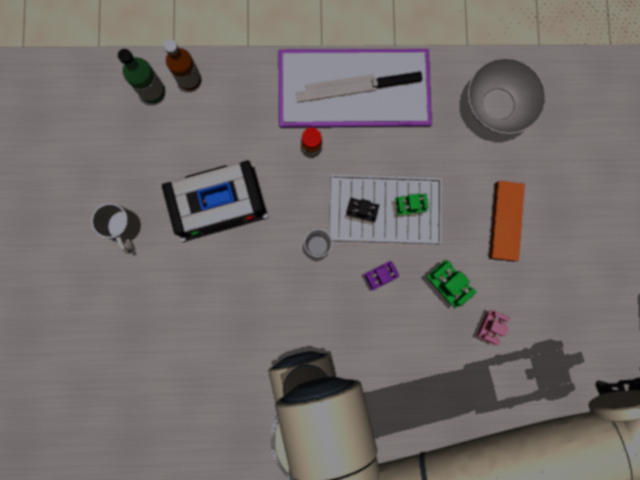

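View pics/side0.png

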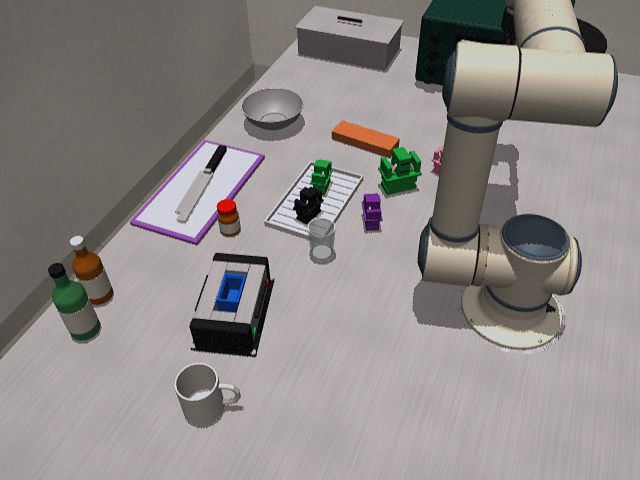

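The top view shows two green candidates: the one in the tray at (411,204) and a larger one on the bench at (450,284). There are also a purple one at (381,275) and a pink one at (493,326). The smaller green one, standing in the tray next to the black one at (362,209), fits the description. I'll confirm that in an enlarged crop.

```bash
cat > h.py <<'E'
import numpy as np, cv2, pickle
from scipy.spatial.transform import Rotation as R
def load(n): return pickle.load(open(n+".pkl","rb"))
def px2w(c,u,v,z):
    d=R.from_rotvec(c["orientation"]).apply([(u-c["cx"])/c["fx"],(v-c["cy"])/c["fy"],1.])
    return c["eye"]+d*(z-c["eye"][2])/d[2]
def w2px(c,p):
    q=R.from_rotvec(c["orientation"]).inv().apply(np.atleast_2d(p)-c["eye"])
    return np.c_[c["cx"]+c["fx"]*q[:,0]/q[:,2], c["cy"]+c["fy"]*q[:,1]/q[:,2]]
E
python3 - <<'E'
from h import *
t,s=load("top0"),load("side0")
a=cv2.resize(t["image"][150:260,325:455],None,fx=6,fy=6,interpolation=cv2.INTER_CUBIC)[:,:390*2]
A=cv2.resize(t["image"][170:245,325:445],(400,250),interpolation=cv2.INTER_CUBIC)
B=cv2.resize(t["image"][155:245,155:275],(400,300),interpolation=cv2.INTER_CUBIC)
C=cv2.resize(s["image"][150:240,260:380],(400,300),interpolation=cv2.INTER_CUBIC)
D=cv2.resize(s["image"][245:358,188:278],(400,502),interpolation=cv2.INTER_CUBIC)[:300]
A=cv2.copyMakeBorder(A,0,50,0,0,cv2.BORDER_CONSTANT)
cv2.imwrite("pics/crop1.png",np.vstack([np.hstack([A,B]),np.hstack([C,D])])[:,:,::-1])
for n,c in(("top",t),("side",s)):
    hsv=cv2.cvtColor(c["image"],cv2.COLOR_RGB2HSV)
    for col,lo,hi in(("green",(50,120,40),(75,255,255)),("blue",(100,120,40),(125,255,255))):
        k,l,st,ce=cv2.connectedComponentsWithStats(cv2.inRange(hsv,lo,hi))
        for i in range(1,k):
            if st[i,4]>60: print(n,col,st[i],ce[i].round(1),px2w(c,*ce[i],70).round(0), cv2.minAreaRect(np.argwhere(l==i)[:,::-1].astype(np.float32)))
E
```

```text
top green [124  59  26  25 387] [137.5  72.3] [858. 417.  70.] ((136.94117736816406, 71.23529052734375), (22.980810165405273, 25.038793563842773), 59.03623962402344)
top green [396 194  32  21 458] [411.4 203.9] [ 537. -218.   70.] ((411.3846740722656, 203.5769500732422), (18.605209350585938, 31.132715225219727), 82.87498474121094)
top green [427 260  49  48 997] [451.  283.5] [ 351. -303.   70.] ((451.5447692871094, 283.2840576171875), (45.16670227050781, 29.28778076171875), 48.57633590698242)
top blue [196 182  39  28 687] [215.4 195.9] [561. 234.  70.] ((215.08309936523438, 195.69915771484375), (20.555051803588867, 36.292510986328125), 74.47589111328125)
side green [ 378  147   44   48 1318] [399.4 171.4] [ 347. -284.   70.] ((399.8708190917969, 169.43455505371094), (44.257328033447266, 42.5774040222168), 79.99201965332031)
side green [310 160  23  35 497] [321.  175.3] [ 530. -194.   70.] ((320.8941650390625, 176.47647094726562), (18.87295150756836, 33.73269271850586), 12.528807640075684)
side green [ 52 275  34  38 636] [ 66.4 293.2] [886. 373.  70.] ((67.10001373291016, 292.20001220703125), (35.329872131347656, 32.199378967285156), 63.43495178222656)
side green [ 71 325  29  15 116] [ 86.2 334. ] [778. 443.  70.] ((86.12181091308594, 333.6161193847656), (9.521781921386719, 28.715885162353516), 70.20112609863281)
side blue [216 272  30  40 840] [230.1 291.8] [562. 238.  70.] ((229.7210693359375, 291.7818908691406), (22.533357620239258, 40.868186950683594), 15.64224624633789)
```

View pics/crop1.png

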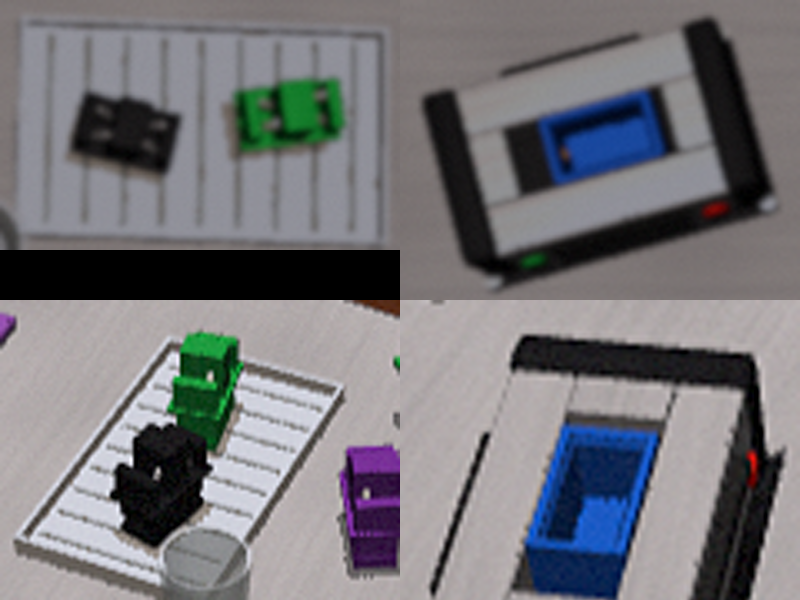

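The crop confirms it: the small green cartridge stands in the tray at (411,204) in the top view, with the black one at (362,209). The blue socket is at (215,196), shifted towards -y in its window. The ball is on its left (+y) wall. Next I'll fit poses from the silhouettes.

```bash
cat >> h.py <<'E'
from scipy.optimize import minimize
CART=[(0,0,-23,32,60,36),(0,0,-2,44,72,6),(0,0,21,36,24,40)]+[(0,y,14,36,10,26) for y in(31,-31)]
SOCK=[(0,0,-18,47.5,75.5,36)]
def corners(b):
    g=np.array(np.meshgrid([-.5,.5],[-.5,.5],[-.5,.5])).reshape(3,-1).T
    return g*np.array(b[3:])+np.array(b[:3])
def render(c,boxes,pos,yaw,S=4):
    m=np.zeros((480*S,640*S),np.uint8)
    for b in boxes:
        p=R.from_euler("z",yaw).apply(corners(b))+pos
        q=((w2px(c,p)+.5)*S-.5)
        cv2.fillConvexPoly(m,cv2.convexHull(np.round(q*16).astype(np.int32)),255,shift=4)
    return cv2.resize(m,(640,480),interpolation=cv2.INTER_AREA)/255.
def mask(c,lo,hi,ctr,r=40):
    m=cv2.inRange(cv2.cvtColor(c["image"],cv2.COLOR_RGB2HSV),lo,hi)
    k,l,st,ce=cv2.connectedComponentsWithStats(m)
    i=1+np.argmin([np.hypot(*(ce[j]-ctr))+(1000 if st[j,4]<60 else 0) for j in range(1,k)])
    m=(l==i).astype(np.uint8)
    cn,_=cv2.findContours(m,cv2.RETR_EXTERNAL,cv2.CHAIN_APPROX_NONE)
    return m,cv2.drawContours(np.zeros_like(m),cn,-1,1,-1)
def fit(cams,masks,boxes,z,x0,free_z=False):
    def f(p):
        zz=p[3] if free_z else z
        return sum(np.abs(render(c,boxes,[p[0],p[1],zz],p[2]/50)-m).sum() for c,m in zip(cams,masks))
    x0=[x0[0],x0[1],x0[2]*50]+([z] if free_z else [])
    n=len(x0); sim=np.vstack([x0]+[np.array(x0)+8*np.eye(n)[i] for i in range(n)])
    r=minimize(f,x0,method="Nelder-Mead",options=dict(initial_simplex=sim,xatol=.1,fatol=.3))
    r.x[2]/=50; return r.x,r.fun
GR=((50,100,25),(80,255,255)); BL=((100,100,30),(125,255,255))
E
python3 - <<'E'
from h import *
t,s=load("top0"),load("side0")
gt,gs=mask(t,*GR,(411,204))[0],mask(s,*GR,(321,175))[0]
bt,bs=mask(t,*BL,(215,196))[1],mask(s,*BL,(230,292))[1]
for nm,cs,ms in(("top",[t],[gt]),("side",[s],[gs]),("both",[t,s],[gt,gs])):
    print("green",nm,fit(cs,ms,CART,45,(537,-215,.1)))
for nm,cs,ms,b in(("top",[t],[bt],[(0,0,-1,47.5,75.5,2)]),("side",[s],[bs],SOCK)):
    print("sock",nm,fit(cs,ms,b,80,(561,234,.25)))
E
```

```text
green top (array([ 5.40849906e+02, -2.20388765e+02,  1.15713997e-01]), np.float64(130.5176470588235))
green side (array([ 5.41560867e+02, -2.22441511e+02,  1.90905988e-01]), np.float64(94.09019607843138))
green both (array([ 5.41223957e+02, -2.22161344e+02,  1.59231025e-01]), np.float64(232.32941176470592))
sock top (array([5.60122749e+02, 2.32985622e+02, 2.68090606e-01]), np.float64(74.05098039215686))
sock side (array([5.64016695e+02, 2.31875545e+02, 3.28516924e-01]), np.float64(136.65490196078431))
```

```bash
cat >> h.py <<'E'
def go(x,y,z,yaw):
    """shift (m, tool axes) and roll (deg) bringing the tool x axis to world angle yaw (mod pi)"""
    from cell import telemetry
    o=telemetry.get_obs(); r=R.from_rotvec(o["tool_rot"])
    M=r.as_matrix(); cur=np.arctan2(M[1,0],M[0,0])
    d=-(yaw-cur); d=(d+np.pi/2)%np.pi-np.pi/2
    print("t",round(o["time"],2),"tcp",o["tool_pos"].round(1),"yaw",cur.round(3),"tilt",M[:,2].round(3),"F",o["force"].round(1),"gap",round(o["finger_gap"],1),"q",o["joint_pos"].round(2))
    print("shift",(r.inv().apply(np.array([x,y,z])-o["tool_pos"])/1000).round(4),"roll",np.degrees(d).round(1),"or +-180")
E
python3 -c "
from h import *
go(541,-222,130,.15)"
```

```text
t 0.1 tcp [ 162.2 -577.4  230.2] yaw -1.297 tilt [-0.     0.002 -1.   ] F [-0.   0.   1.1] gap 85.5 q [-1.35  0.09  1.23  0.    1.82 -0.06]
shift [-0.2395 -0.4608  0.1007] roll -82.9 or +-180
```

>>> {"method": "step_arm", "body": {"rows": [{"tx": -0.24, "ty": -0.461, "tz": 0.04, "roll": -83, "jaw": 1}, {"tx": -0.24, "ty": -0.461, "tz": 0.04, "roll": -83, "jaw": 1}, {"tx": -0.24, "ty": -0.461, "tz": 0.04, "roll": -83, "jaw": 1}, {"tx": -0.24, "ty": -0.461, "tz": 0.04, "roll": -83, "jaw": 1}, {"tx": -0.24, "ty": -0.461, "tz": 0.04, "roll": -83, "jaw": 1}, {"tx": -0.24, "ty": -0.461, "tz": 0.04, "roll": -83, "jaw": 1}, {"tx": -0.24, "ty": -0.461, "tz": 0.04, "roll": -83, "jaw": 1}, {"tx": -0.24, "ty": -0.461, "tz": 0.04, "roll": -83, "jaw": 1}, {"tx": -0.24, "ty": -0.461, "tz": 0.04, "roll": -83, "jaw": 1}, {"tx": -0.24, "ty": -0.461, "tz": 0.04, "roll": -83, "jaw": 1}, {"tx": -0.24, "ty": -0.461, "tz": 0.04, "roll": -83, "jaw": 1}, {"tx": -0.24, "ty": -0.461, "tz": 0.04, "roll": -83, "jaw": 1}], "squeeze": 50}}

```text
time: 1.1
tool_pos: [526.8, -234.6, 192.4]
tool_rot: [-3.132, -0.248, 0.001]
force: [0.5, -1.1, -0.2]
finger_gap: 85.7
```

```bash
python3 -c "
from h import *
go(541,-222,130,.15)"
```

```text
t 1.1 tcp [ 526.8 -234.6  192.4] yaw 0.158 tilt [-0.  0. -1.] F [ 0.5 -1.1 -0.2] gap 85.7 q [-0.48  0.02  1.37 -0.    1.75 -0.64]
shift [ 0.0161 -0.0102  0.0623] roll 0.5 or +-180
```

>>> {"method": "step_arm", "body": {"rows": [{"tz": 0}, {"tz": 0}, {"tz": 0}]}}

```text
schema error: expected keys tx, ty, tz, roll, jaw
```

Run:
```python
from h import *
from cell import capture
go(541,-222,51,.15)
s=capture("side"); pickle.dump(s,open("side1.pkl","wb"))
t=capture("top"); pickle.dump(t,open("top1.pkl","wb"))
a=cv2.resize(s["image"][60:240,220:460],(533,400)); b=cv2.resize(t["image"][120:300,320:500],(267,267))
b=cv2.copyMakeBorder(b,0,133,0,0,cv2.BORDER_CONSTANT)
cv2.imwrite("pics/p2.png",np.hstack([a,b])[:,:,::-1])
```

```text
t 1.1 tcp [ 526.8 -234.6  192.4] yaw 0.158 tilt [-0.  0. -1.] F [ 0.5 -1.1 -0.2] gap 85.7 q [-0.48  0.02  1.37 -0.    1.75 -0.64]
shift [ 0.0161 -0.0102  0.1413] roll 0.5 or +-180
```

View pics/p2.png

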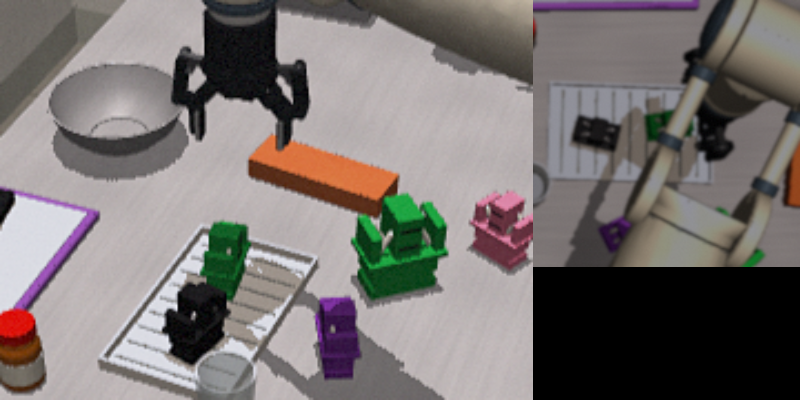

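The gripper hangs open, a little short of its target, above and behind the tray. The green cartridge stands untouched at about (224,260) in the left crop. I'll let the arm settle and then descend.

>>> {"method": "step_arm", "body": {"rows": [{"tx": 0, "ty": 0, "tz": 0, "roll": 0, "jaw": 1}, {"tx": 0, "ty": 0, "tz": 0, "roll": 0, "jaw": 1}, {"tx": 0, "ty": 0, "tz": 0, "roll": 0, "jaw": 1}]}}

```text
time: 1.45
tool_pos: [525.0, -237.4, 192.9]
tool_rot: [3.133, 0.235, -0.0]
force: [0.9, -1.3, -0.1]
finger_gap: 85.6
```

Run:
```python
from h import *
go(541,-222,51,.15)
```

```text
t 1.45 tcp [ 525.  -237.4  192.9] yaw 0.15 tilt [-0. -0. -1.] F [ 0.9 -1.3 -0.1] gap 85.6 q [-0.48  0.02  1.37 -0.    1.75 -0.63]
shift [ 0.0181 -0.0129  0.1419] roll -0.0 or +-180
```

>>> {"method": "step_arm", "body": {"rows": [{"tx": 0.018, "ty": -0.013, "tz": 0.02, "roll": 0, "jaw": 1}, {"tx": 0.018, "ty": -0.013, "tz": 0.05, "roll": 0, "jaw": 1}, {"tx": 0.018, "ty": -0.013, "tz": 0.075, "roll": 0, "jaw": 1}, {"tx": 0.018, "ty": -0.013, "tz": 0.095, "roll": 0, "jaw": 1}, {"tx": 0.018, "ty": -0.013, "tz": 0.11, "roll": 0, "jaw": 1}, {"tx": 0.018, "ty": -0.013, "tz": 0.12, "roll": 0, "jaw": 1}, {"tx": 0.018, "ty": -0.013, "tz": 0.13, "roll": 0, "jaw": 1}, {"tx": 0.018, "ty": -0.013, "tz": 0.138, "roll": 0, "jaw": 1}, {"tx": 0.018, "ty": -0.013, "tz": 0.141, "roll": 0, "jaw": 1}, {"tx": 0.018, "ty": -0.013, "tz": 0.141, "roll": 0, "jaw": 1}, {"tx": 0.018, "ty": -0.013, "tz": 0.141, "roll": 0, "jaw": 1}]}}

```text
time: 2.37
tool_pos: [541.9, -221.2, 52.7]
tool_rot: [3.132, 0.238, 0.002]
force: [1.0, 0.0, 0.5]
finger_gap: 85.5
```

Run:
```python
from h import *
from cell import capture
go(541,-222,51,.15)
s=capture("side"); pickle.dump(s,open("side2.pkl","wb"))
cv2.imwrite("pics/p3.png",cv2.resize(s["image"][110:230,260:400],(700,600),interpolation=cv2.INTER_CUBIC)[:,:,::-1])
```

```text
t 2.37 tcp [ 541.9 -221.2   52.7] yaw 0.151 tilt [ 0.001 -0.    -1.   ] F [1.  0.  0.5] gap 85.5 q [-0.45  0.09  1.55  0.    1.5  -0.6 ]
shift [-0.001   0.0007  0.0017] roll 0.1 or +-180
```

View pics/p3.png

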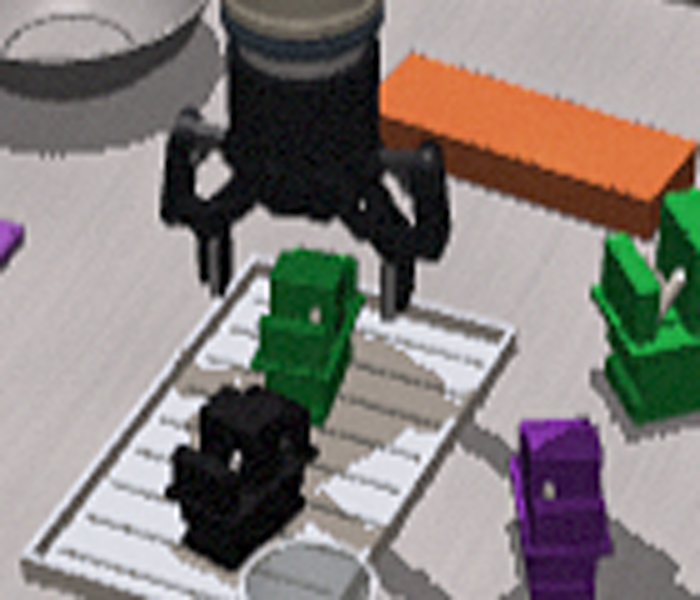

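The open fingers straddle the green cartridge's middle block, which is at about (312,270) in the crop. I'll close on it.

>>> {"method": "step_arm", "body": {"rows": [{"tx": 0, "ty": 0, "tz": 0.001, "roll": 0, "jaw": 0.4}, {"tx": 0, "ty": 0, "tz": 0.001, "roll": 0, "jaw": 0.2}, {"tx": 0, "ty": 0, "tz": 0.001, "roll": 0, "jaw": 0}, {"tx": 0, "ty": 0, "tz": 0.001, "roll": 0, "jaw": -0.1}, {"tx": 0, "ty": 0, "tz": 0.001, "roll": 0, "jaw": -0.2}, {"tx": 0, "ty": 0, "tz": 0.001, "roll": 0, "jaw": -0.4}, {"tx": 0, "ty": 0, "tz": 0.001, "roll": 0, "jaw": -1}, {"tx": 0, "ty": 0, "tz": 0.001, "roll": 0, "jaw": -1}, {"tx": 0, "ty": 0, "tz": 0.001, "roll": 0, "jaw": -1}, {"tx": 0, "ty": 0, "tz": 0.001, "roll": 0, "jaw": -1}], "squeeze": 50}}

```text
time: 3.25
tool_pos: [541.7, -221.0, 51.3]
tool_rot: [3.132, 0.238, 0.001]
force: [0.3, 0.9, 3.3]
finger_gap: 35.4
```

>>> {"method": "step_arm", "body": {"rows": [{"tx": 0, "ty": 0, "tz": 0, "roll": 0, "jaw": -1}, {"tx": 0, "ty": 0, "tz": -0.005, "roll": 0, "jaw": -1}, {"tx": 0, "ty": 0, "tz": -0.015, "roll": 0, "jaw": -1}, {"tx": 0, "ty": 0, "tz": -0.03, "roll": 0, "jaw": -1}, {"tx": 0, "ty": 0, "tz": -0.05, "roll": 0, "jaw": -1}, {"tx": 0, "ty": 0, "tz": -0.08, "roll": 0, "jaw": -1}, {"tx": 0, "ty": 0, "tz": -0.11, "roll": 0, "jaw": -1}, {"tx": 0, "ty": 0, "tz": -0.14, "roll": 0, "jaw": -1}, {"tx": 0, "ty": 0, "tz": -0.16, "roll": 0, "jaw": -1}, {"tx": 0, "ty": 0, "tz": -0.16, "roll": 0, "jaw": -1}, {"tx": 0, "ty": 0, "tz": -0.16, "roll": 0, "jaw": -1}]}}

```text
time: 4.17
tool_pos: [541.9, -221.1, 212.4]
tool_rot: [3.131, 0.238, 0.004]
force: [0.4, -0.5, -2.1]
finger_gap: 35.4
```

Run:
```python
from h import *
go(560,233,200,.265)
```

```text
t 4.17 tcp [ 541.9 -221.1  212.4] yaw 0.152 tilt [ 0.002 -0.001 -1.   ] F [ 0.4 -0.5 -2.1] gap 35.4 q [-0.45  0.05  1.31 -0.    1.78 -0.6 ]
shift [ 0.0864 -0.4462  0.0119] roll -6.5 or +-180
```

>>> {"method": "step_arm", "body": {"rows": [{"tx": 0.086, "ty": -0.446, "tz": 0.02, "roll": -6.5, "jaw": -1}, {"tx": 0.086, "ty": -0.446, "tz": 0.02, "roll": -6.5, "jaw": -1}, {"tx": 0.086, "ty": -0.446, "tz": 0.02, "roll": -6.5, "jaw": -1}, {"tx": 0.086, "ty": -0.446, "tz": 0.02, "roll": -6.5, "jaw": -1}, {"tx": 0.086, "ty": -0.446, "tz": 0.02, "roll": -6.5, "jaw": -1}, {"tx": 0.086, "ty": -0.446, "tz": 0.02, "roll": -6.5, "jaw": -1}, {"tx": 0.086, "ty": -0.446, "tz": 0.02, "roll": -6.5, "jaw": -1}, {"tx": 0.086, "ty": -0.446, "tz": 0.02, "roll": -6.5, "jaw": -1}, {"tx": 0.086, "ty": -0.446, "tz": 0.02, "roll": -6.5, "jaw": -1}, {"tx": 0.086, "ty": -0.446, "tz": 0.02, "roll": -6.5, "jaw": -1}, {"tx": 0.086, "ty": -0.446, "tz": 0.02, "roll": -6.5, "jaw": -1}, {"tx": 0.086, "ty": -0.446, "tz": 0.02, "roll": -6.5, "jaw": -1}]}}

```text
time: 5.17
tool_pos: [556.9, 239.4, 186.5]
tool_rot: [-3.11, -0.426, 0.01]
force: [0.3, -0.9, -2.1]
finger_gap: 35.7
```

>>> {"method": "step_arm", "body": {"rows": [{"tx": 0, "ty": 0, "tz": 0.0, "roll": 0, "jaw": -1}, {"tx": 0, "ty": 0, "tz": 0.0, "roll": 0, "jaw": -1}, {"tx": 0, "ty": 0, "tz": 0.0, "roll": 0, "jaw": -1}, {"tx": 0, "ty": 0, "tz": 0, "roll": 0, "jaw": -1}]}}

```text
time: 5.5
tool_pos: [559.3, 231.6, 190.4]
tool_rot: [3.114, 0.412, -0.001]
force: [-0.5, -0.3, -1.5]
finger_gap: 35.7
```

Run:
```python
from h import *
from cell import capture,telemetry
go(560,233,150,.265)
o=telemetry.get_obs()
s=capture("side"); pickle.dump(s,open("side3.pkl","wb"))
t=capture("top"); pickle.dump(t,open("top3.pkl","wb"))
p=o["tool_pos"]
print(fit([s],[mask(s,*GR,w2px(s,p-[0,0,6])[0])[0]],CART,p[2]-6.3,(p[0],p[1],.265)), p)
a=cv2.resize(s["image"][170:360,150:310],(480,570),interpolation=cv2.INTER_CUBIC);b=cv2.resize(t["image"][130:250,150:270],(320,320),interpolation=cv2.INTER_CUBIC)
b=cv2.copyMakeBorder(b,0,250,0,0,cv2.BORDER_CONSTANT)
cv2.imwrite("pics/p4.png",np.hstack([a,b])[:,:,::-1])
```

```text
t 5.5 tcp [559.3 231.6 190.4] yaw 0.263 tilt [-0.001 -0.001 -1.   ] F [-0.5 -0.3 -1.5] gap 35.7 q [ 0.34  0.1   1.29 -0.    1.75  0.07]
shift [ 0.0011 -0.0012  0.0404] roll -0.1 or +-180
(array([5.60503418e+02, 2.29650035e+02, 3.35418748e-01]), np.float64(278.82745098039214)) [559.25611395 231.57442081 190.4320857 ]
```

View pics/p4.png

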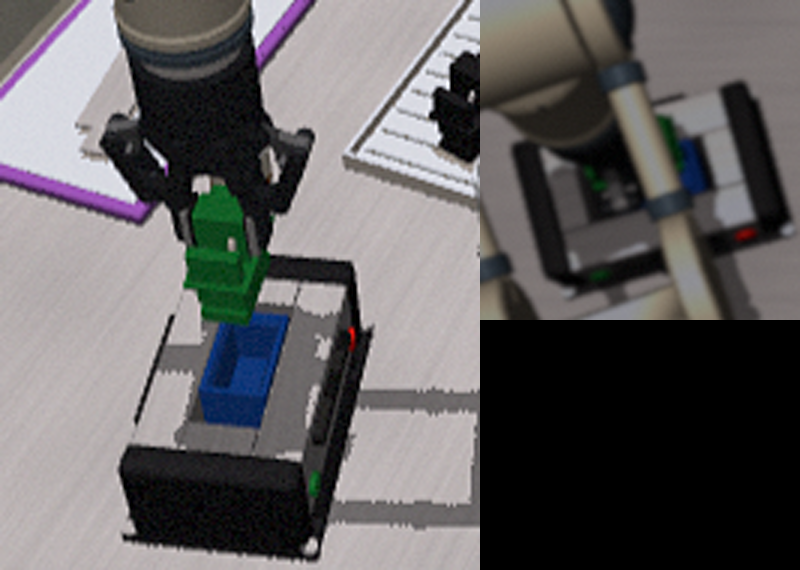

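Run:
```python
from h import *
s,t=load("side0"),load("top0"); bs=mask(s,*BL,(230,292))[1]; bt=mask(t,*BL,(215,196))[1]
rim=(0,0,-1,47.5,75.5,2)
for h in(4,8,12,16,20,26):
    print(h,fit([s],[bs],[rim,(0,37.5,-h/2,47,.5,h)],80,(562,232,.27)))
for th in (60,100,140):
    b=mask(t,(100,th,30),(125,255,255),(215,196))[1]; print(th,b.sum(),fit([t],[b],[rim],80,(562,232,.27)))
# cartridge in hand, side view
s3=load("side3"); p=np.array([559.3,231.6,190.4])
for lo in((50,100,25),(45,60,15)):
    m=mask(s3,lo,(85,255,255),w2px(s3,p-[0,0,6])[0],)[0]
    low=[CART[0],CART[1]]
    r=render(s3,CART,p-[0,0,6.3],.263); print(m.sum(),r.sum(),np.argwhere(m).mean(0),np.argwhere(r>.5).mean(0))
    print(fit([s3],[m],CART,184.1,(560,231,.27)))
    q=w2px(s3,R.from_euler('z',.263).apply(corners((0,0,-23,32,60,36)))+p-[0,0,6.3]); print(q.round(1).tolist())
    ov=s3["image"].copy(); ov=cv2.resize(ov[215:360,180:290],None,fx=5,fy=5,interpolation=cv2.INTER_CUBIC)
    for c,b,pos in((s3,CART,p-[0,0,6.3]),(s3,[rim],[561,233,80])):
        for bb in b:
            cq=((w2px(c,R.from_euler('z',.263).apply(corners(bb))+pos)-[180,215]+.5)*5-.5).astype(np.int32)
            cv2.polylines(ov,[cv2.convexHull(cq)],True,(255,255,0),1)
cv2.imwrite("pics/p5.png",ov[:600,:,::-1])
```

```text
4 (array([5.59932137e+02, 2.35382803e+02, 2.69809215e-01]), np.float64(204.49803921568628))
8 (array([5.60393974e+02, 2.34331964e+02, 2.71602174e-01]), np.float64(181.50588235294117))
12 (array([5.60434512e+02, 2.34804973e+02, 2.65078342e-01]), np.float64(158.8235294117647))
16 (array([5.60282482e+02, 2.34201256e+02, 2.68166031e-01]), np.float64(135.75686274509803))
20 (array([5.60797225e+02, 2.33309910e+02, 2.61610917e-01]), np.float64(115.07843137254902))
26 (array([5.61031852e+02, 2.32530621e+02, 2.66741111e-01]), np.float64(87.38431372549019))
60 799 (array([5.59550633e+02, 2.35273185e+02, 2.67014253e-01]), np.float64(93.11764705882354))
100 764 (array([5.60113251e+02, 2.33681426e+02, 2.67270556e-01]), np.float64(73.80392156862746))
140 732 (array([5.59900140e+02, 2.34006058e+02, 2.62145267e-01]), np.float64(72.95294117647059))
854 1130.7843137254902 [256.07611241 224.06323185] [254.05277045 225.50747581]
(array([5.61394820e+02, 2.29642146e+02, 3.52653014e-01]), np.float64(277.9098039215686))
[[239.1, 257.2], [237.2, 245.2], [224.1, 255.9], [221.9, 243.9], [232.4, 279.0], [230.3, 267.0], [216.9, 277.5], [214.5, 265.6]]
876 1130.7843137254902 [255.88584475 224.0456621 ] [254.05277045 225.50747581]
(array([5.60746159e+02, 2.29367385e+02, 3.19343300e-01]), np.float64(262.89803921568625))
[[239.1, 257.2], [237.2, 245.2], [224.1, 255.9], [221.9, 243.9], [232.4, 279.0], [230.3, 267.0], [216.9, 277.5], [214.5, 265.6]]
```

View pics/p5.png

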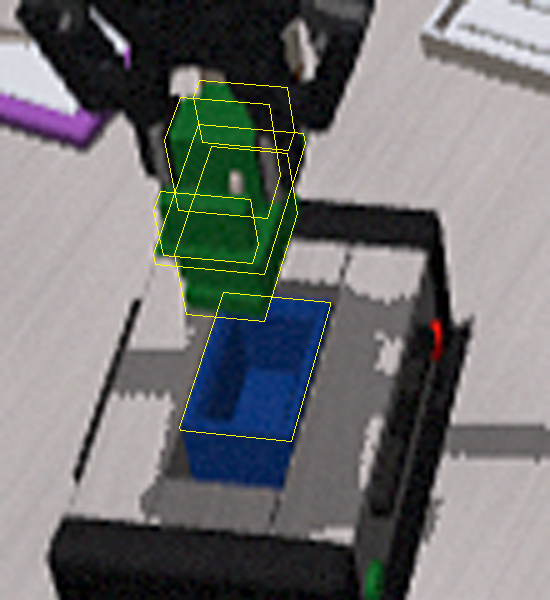

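The overlays show the held cartridge (stem bottom edge at about (225,318)) matching the tool pose. The blue socket, rim front edge at about (235,436), matches (561,233) at yaw 0.265. I'll descend to just above the rim.

>>> {"method": "step_arm", "body": {"rows": [{"tx": 0.0017, "ty": -0.0015, "tz": 0.01, "roll": 0, "jaw": -1}, {"tx": 0.0017, "ty": -0.0015, "tz": 0.025, "roll": 0, "jaw": -1}, {"tx": 0.0017, "ty": -0.0015, "tz": 0.04, "roll": 0, "jaw": -1}, {"tx": 0.0017, "ty": -0.0015, "tz": 0.05, "roll": 0, "jaw": -1}, {"tx": 0.0017, "ty": -0.0015, "tz": 0.056, "roll": 0, "jaw": -1}, {"tx": 0.0017, "ty": -0.0015, "tz": 0.058, "roll": 0, "jaw": -1}, {"tx": 0.0017, "ty": -0.0015, "tz": 0.058, "roll": 0, "jaw": -1}, {"tx": 0.0017, "ty": -0.0015, "tz": 0.058, "roll": 0, "jaw": -1}, {"tx": 0.0017, "ty": -0.0015, "tz": 0.058, "roll": 0, "jaw": -1}]}}

```text
time: 6.35
tool_pos: [560.9, 235.0, 134.1]
tool_rot: [-3.114, -0.415, -0.003]
force: [-0.9, 0.1, -1.8]
finger_gap: 35.7
```

Run:
```python
from h import *
from cell import capture
go(560.5,233.5,127,.265)
s=capture("side"); pickle.dump(s,open("side4.pkl","wb"))
rim=(0,0,-1,47.5,75.5,2)
ov=cv2.resize(s["image"][235:335,190:280],None,fx=6,fy=6,interpolation=cv2.INTER_CUBIC)
from cell import telemetry
p=telemetry.get_obs()["tool_pos"]
for b,pos in((CART,p-[0,0,6.3]),([rim],[560.5,233.5,80])):
    for bb in b:
        cq=((w2px(s,R.from_euler('z',.265).apply(corners(bb))+pos)-[190,235]+.5)*6-.5).astype(np.int32)
        cv2.polylines(ov,[cv2.convexHull(cq)],True,(255,255,0),1)
cv2.imwrite("pics/p6.png",ov[:,:,::-1])
```

```text
t 6.35 tcp [560.9 235.  134.1] yaw 0.265 tilt [ 0.002  0.001 -1.   ] F [-0.9  0.1 -1.8] gap 35.7 q [ 0.34  0.11  1.38 -0.    1.65  0.08]
shift [-0.0008  0.0013  0.0071] roll 0.0 or +-180
```

View pics/p6.png

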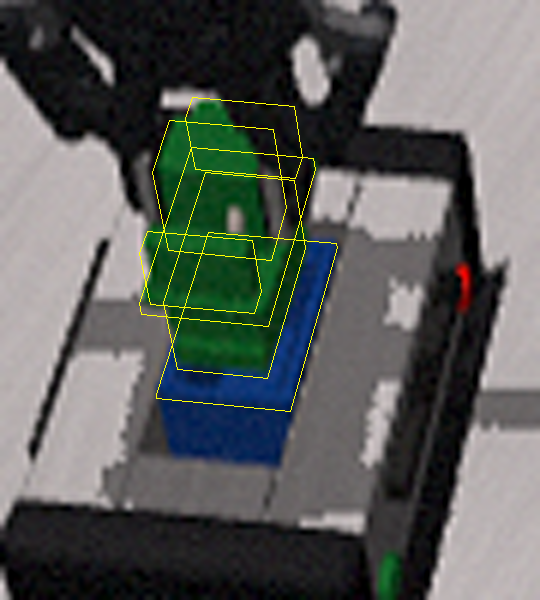

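The stem hovers just above the blue rim (stem foot at about (222,370), rim front at about (225,405)), aligned to about 1 mm. Now I'll feel downward slowly.

>>> {"method": "step_arm", "body": {"rows": [{"tx": -0.0008, "ty": 0.0013, "tz": 0.001, "roll": 0, "jaw": -1}, {"tx": -0.0008, "ty": 0.0013, "tz": 0.002, "roll": 0, "jaw": -1}, {"tx": -0.0008, "ty": 0.0013, "tz": 0.003, "roll": 0, "jaw": -1}, {"tx": -0.0008, "ty": 0.0013, "tz": 0.004, "roll": 0, "jaw": -1}, {"tx": -0.0008, "ty": 0.0013, "tz": 0.005, "roll": 0, "jaw": -1}, {"tx": -0.0008, "ty": 0.0013, "tz": 0.006, "roll": 0, "jaw": -1}, {"tx": -0.0008, "ty": 0.0013, "tz": 0.007, "roll": 0, "jaw": -1}, {"tx": -0.0008, "ty": 0.0013, "tz": 0.0075, "roll": 0, "jaw": -1}, {"tx": -0.0008, "ty": 0.0013, "tz": 0.008, "roll": 0, "jaw": -1}, {"tx": -0.0008, "ty": 0.0013, "tz": 0.008, "roll": 0, "jaw": -1}]}}

```text
time: 7.23
tool_pos: [560.0, 233.4, 124.8]
tool_rot: [3.114, 0.415, -0.0]
force: [0.6, 0.3, -1.1]
finger_gap: 35.6
```

Run:
```python
from h import *
go(560.5,233.5,127,.265)
```

```text
t 7.23 tcp [560.  233.4 124.8] yaw 0.265 tilt [-0. -0. -1.] F [ 0.6  0.3 -1.1] gap 35.6 q [0.34 0.11 1.39 0.   1.63 0.07]
shift [ 0.0006  0.0001 -0.0022] roll 0.0 or +-180
```

>>> {"method": "step_arm", "body": {"rows": [{"tx": 0, "ty": 0, "tz": 0.0005, "roll": 0, "jaw": -1}, {"tx": 0, "ty": 0, "tz": 0.001, "roll": 0, "jaw": -1}, {"tx": 0, "ty": 0, "tz": 0.0015, "roll": 0, "jaw": -1}, {"tx": 0, "ty": 0, "tz": 0.002, "roll": 0, "jaw": -1}, {"tx": 0, "ty": 0, "tz": 0.0025, "roll": 0, "jaw": -1}, {"tx": 0, "ty": 0, "tz": 0.003, "roll": 0, "jaw": -1}, {"tx": 0, "ty": 0, "tz": 0.003, "roll": 0, "jaw": -1}]}}

```text
time: 7.82
tool_pos: [560.4, 233.5, 122.3]
tool_rot: [-3.114, -0.415, -0.002]
force: [1.0, 0.6, -0.0]
finger_gap: 35.5
```

>>> {"method": "step_arm", "body": {"rows": [{"tx": 0, "ty": 0, "tz": 0.0005, "roll": 0, "jaw": -1}, {"tx": 0, "ty": 0, "tz": 0.001, "roll": 0, "jaw": -1}, {"tx": 0, "ty": 0, "tz": 0.0015, "roll": 0, "jaw": -1}, {"tx": 0, "ty": 0, "tz": 0.002, "roll": 0, "jaw": -1}, {"tx": 0, "ty": 0, "tz": 0.0025, "roll": 0, "jaw": -1}, {"tx": 0, "ty": 0, "tz": 0.003, "roll": 0, "jaw": -1}, {"tx": 0, "ty": 0, "tz": 0.003, "roll": 0, "jaw": -1}]}}

```text
time: 8.4
tool_pos: [560.5, 233.8, 119.1]
tool_rot: [-3.113, -0.415, -0.002]
force: [4.4, 3.3, 0.8]
finger_gap: 35.7
```

Run:
```python
from h import *
from cell import telemetry
go(560.5,233.5,127,.265); print(telemetry.get_obs()["moment"])
```

```text
t 8.4 tcp [560.5 233.8 119.1] yaw 0.265 tilt [ 0.001  0.001 -1.   ] F [4.4 3.3 0.8] gap 35.7 q [0.34 0.12 1.4  0.   1.62 0.07]
shift [-0.0001  0.0003 -0.0079] roll 0.0 or +-180
[ 0.67318875 -1.04559559  0.19332727]
```

>>> {"method": "step_arm", "body": {"rows": [{"tx": 0.0007, "ty": -0.0003, "tz": 0, "roll": 0, "jaw": -1}, {"tx": 0.0007, "ty": -0.0003, "tz": 0.0005, "roll": 0, "jaw": -1}, {"tx": 0.0007, "ty": -0.0003, "tz": 0.001, "roll": 0, "jaw": -1}, {"tx": 0.0007, "ty": -0.0003, "tz": 0.0015, "roll": 0, "jaw": -1}, {"tx": 0.0007, "ty": -0.0003, "tz": 0.002, "roll": 0, "jaw": -1}, {"tx": 0.0007, "ty": -0.0003, "tz": 0.002, "roll": 0, "jaw": -1}]}}

```text
time: 8.9
tool_pos: [560.7, 233.9, 116.8]
tool_rot: [-3.114, -0.415, -0.0]
force: [4.1, 2.6, -0.7]
finger_gap: 35.4
```

>>> {"method": "step_arm", "body": {"rows": [{"tx": 0, "ty": 0, "tz": 0.0005, "roll": 0, "jaw": -1}, {"tx": 0, "ty": 0, "tz": 0.001, "roll": 0, "jaw": -1}, {"tx": 0, "ty": 0, "tz": 0.0015, "roll": 0, "jaw": -1}, {"tx": 0, "ty": 0, "tz": 0.002, "roll": 0, "jaw": -1}, {"tx": 0, "ty": 0, "tz": 0.0025, "roll": 0, "jaw": -1}, {"tx": 0, "ty": 0, "tz": 0.003, "roll": 0, "jaw": -1}, {"tx": 0, "ty": 0, "tz": 0.003, "roll": 0, "jaw": -1}]}}

```text
time: 9.48
tool_pos: [560.7, 233.9, 113.9]
tool_rot: [-3.114, -0.415, -0.0]
force: [4.8, 2.2, -0.1]
finger_gap: 35.0
```

Run:
```python
from h import *
from cell import telemetry
go(560.5,233.5,127,.265); print(telemetry.get_obs()["moment"])
```

```text
t 9.48 tcp [560.7 233.9 113.9] yaw 0.265 tilt [ 0.  0. -1.] F [ 4.8  2.2 -0.1] gap 35.0 q [0.34 0.12 1.41 0.   1.61 0.07]
shift [-0.0003  0.0004 -0.0131] roll 0.0 or +-180
[ 0.49239398 -0.90551965  0.13883418]
```

>>> {"method": "step_arm", "body": {"rows": [{"tx": 0.0008, "ty": 0, "tz": 0.0005, "roll": 0, "jaw": -1}, {"tx": 0.0008, "ty": 0, "tz": 0.001, "roll": 0, "jaw": -1}, {"tx": 0.0008, "ty": 0, "tz": 0.0015, "roll": 0, "jaw": -1}, {"tx": 0.0008, "ty": 0, "tz": 0.002, "roll": 0, "jaw": -1}, {"tx": 0.0008, "ty": 0, "tz": 0.0025, "roll": 0, "jaw": -1}, {"tx": 0.0008, "ty": 0, "tz": 0.003, "roll": 0, "jaw": -1}, {"tx": 0.0008, "ty": 0, "tz": 0.0035, "roll": 0, "jaw": -1}, {"tx": 0.0008, "ty": 0, "tz": 0.004, "roll": 0, "jaw": -1}, {"tx": 0.0008, "ty": 0, "tz": 0.004, "roll": 0, "jaw": -1}], "squeeze": 80}}

```text
time: 10.23
tool_pos: [561.0, 234.0, 109.5]
tool_rot: [3.114, 0.415, -0.002]
force: [-1.2, 1.4, -0.1]
finger_gap: 35.2
```

>>> {"method": "step_arm", "body": {"rows": [{"tx": 0, "ty": 0, "tz": 0.0005, "roll": 0, "jaw": -1}, {"tx": 0, "ty": 0, "tz": 0.001, "roll": 0, "jaw": -1}, {"tx": 0, "ty": 0, "tz": 0.0015, "roll": 0, "jaw": -1}, {"tx": 0, "ty": 0, "tz": 0.002, "roll": 0, "jaw": -1}, {"tx": 0, "ty": 0, "tz": 0.0025, "roll": 0, "jaw": -1}, {"tx": 0, "ty": 0, "tz": 0.003, "roll": 0, "jaw": -1}, {"tx": 0, "ty": 0, "tz": 0.0035, "roll": 0, "jaw": -1}, {"tx": 0, "ty": 0, "tz": 0.004, "roll": 0, "jaw": -1}, {"tx": 0, "ty": 0, "tz": 0.004, "roll": 0, "jaw": -1}]}}

```text
time: 10.98
tool_pos: [561.2, 233.8, 106.9]
tool_rot: [3.114, 0.415, -0.0]
force: [-4.6, -2.6, 6.9]
finger_gap: 35.2
```

Run:
```python
from h import *
from cell import telemetry
go(560.5,233.5,127,.265); print(telemetry.get_obs()["moment"])
```

```text
t 10.98 tcp [561.2 233.8 106.9] yaw 0.265 tilt [-0. -0. -1.] F [-4.6 -2.6  6.9] gap 35.2 q [ 0.34  0.12  1.42 -0.    1.6   0.07]
shift [-0.0007  0.0001 -0.0201] roll 0.0 or +-180
[-0.22362431  1.127623    0.17113811]
```

>>> {"method": "step_arm", "body": {"rows": [{"tx": -0.0004, "ty": 0, "tz": 0.0005, "roll": 0, "jaw": -1}, {"tx": -0.0004, "ty": 0, "tz": 0.001, "roll": 0, "jaw": -1}, {"tx": -0.0004, "ty": 0, "tz": 0.0015, "roll": 0, "jaw": -1}, {"tx": -0.0004, "ty": 0, "tz": 0.002, "roll": 0, "jaw": -1}, {"tx": -0.0004, "ty": 0, "tz": 0.0025, "roll": 0, "jaw": -1}, {"tx": -0.0004, "ty": 0, "tz": 0.003, "roll": 0, "jaw": -1}]}}

```text
time: 11.48
tool_pos: [561.1, 233.9, 103.9]
tool_rot: [3.114, 0.415, 0.001]
force: [-3.5, -0.3, 4.4]
finger_gap: 35.1
```

>>> {"method": "step_arm", "body": {"rows": [{"tx": 0, "ty": 0, "tz": 0.0005, "roll": 0, "jaw": -1}, {"tx": 0, "ty": 0, "tz": 0.001, "roll": 0, "jaw": -1}, {"tx": 0, "ty": 0, "tz": 0.0015, "roll": 0, "jaw": -1}, {"tx": 0, "ty": 0, "tz": 0.002, "roll": 0, "jaw": -1}, {"tx": 0, "ty": 0, "tz": 0.0025, "roll": 0, "jaw": -1}, {"tx": 0, "ty": 0, "tz": 0.003, "roll": 0, "jaw": -1}]}}

```text
time: 11.98
tool_pos: [561.0, 233.9, 99.8]
tool_rot: [3.114, 0.415, -0.0]
force: [-3.7, -1.2, 4.8]
finger_gap: 35.1
```

Run:
```python
from h import *
from cell import telemetry
go(560.5,233.5,127,.265); print(telemetry.get_obs()["moment"])
```

```text
t 11.98 tcp [561.  233.9  99.8] yaw 0.265 tilt [-0. -0. -1.] F [-3.7 -1.2  4.8] gap 35.1 q [ 0.34  0.13  1.43 -0.    1.59  0.07]
shift [-0.0006  0.0003 -0.0272] roll 0.0 or +-180
[-0.3020348   0.75748543  0.12168655]
```

>>> {"method": "step_arm", "body": {"rows": [{"tx": -0.0003, "ty": 0, "tz": 0.0005, "roll": 0, "jaw": -1}, {"tx": -0.0003, "ty": 0, "tz": 0.001, "roll": 0, "jaw": -1}, {"tx": -0.0003, "ty": 0, "tz": 0.0015, "roll": 0, "jaw": -1}, {"tx": -0.0003, "ty": 0, "tz": 0.002, "roll": 0, "jaw": -1}, {"tx": -0.0003, "ty": 0, "tz": 0.0025, "roll": 0, "jaw": -1}, {"tx": -0.0003, "ty": 0, "tz": 0.003, "roll": 0, "jaw": -1}]}}

```text
time: 12.48
tool_pos: [560.9, 233.9, 97.0]
tool_rot: [-3.114, -0.415, -0.001]
force: [-2.3, -0.6, 4.2]
finger_gap: 35.0
```

>>> {"method": "step_arm", "body": {"rows": [{"tx": 0, "ty": 0, "tz": 0.0004, "roll": 0, "jaw": -1}, {"tx": 0, "ty": 0, "tz": 0.0008, "roll": 0, "jaw": -1}, {"tx": 0, "ty": 0, "tz": 0.0012, "roll": 0, "jaw": -1}, {"tx": 0, "ty": 0, "tz": 0.0016, "roll": 0, "jaw": -1}, {"tx": 0, "ty": 0, "tz": 0.002, "roll": 0, "jaw": -1}, {"tx": 0, "ty": 0, "tz": 0.002, "roll": 0, "jaw": -1}]}}

```text
time: 12.98
tool_pos: [560.8, 234.0, 94.6]
tool_rot: [-3.114, -0.415, -0.0]
force: [-0.1, 0.3, 1.3]
finger_gap: 35.2
```

>>> {"method": "step_arm", "body": {"rows": [{"tx": 0, "ty": 0, "tz": 0.0004, "roll": 0, "jaw": -1}, {"tx": 0, "ty": 0, "tz": 0.0008, "roll": 0, "jaw": -1}, {"tx": 0, "ty": 0, "tz": 0.0012, "roll": 0, "jaw": -1}, {"tx": 0, "ty": 0, "tz": 0.0012, "roll": 0, "jaw": -1}, {"tx": 0, "ty": 0, "tz": 0.0012, "roll": 0, "jaw": -1}]}}

```text
time: 13.4
tool_pos: [560.8, 234.0, 93.4]
tool_rot: [-3.114, -0.415, -0.0]
force: [1.2, 2.1, 0.2]
finger_gap: 34.9
```

>>> {"method": "step_arm", "body": {"rows": [{"tx": 0, "ty": 0, "tz": 0.0004, "roll": 0, "jaw": -1}, {"tx": 0, "ty": 0, "tz": 0.0008, "roll": 0, "jaw": -1}, {"tx": 0, "ty": 0, "tz": 0.0012, "roll": 0, "jaw": -1}, {"tx": 0, "ty": 0, "tz": 0.0012, "roll": 0, "jaw": -1}, {"tx": 0, "ty": 0, "tz": 0.0012, "roll": 0, "jaw": -1}]}}

```text
time: 13.82
tool_pos: [560.7, 234.0, 92.1]
tool_rot: [-3.114, -0.415, 0.0]
force: [2.3, 2.7, -0.8]
finger_gap: 34.8
```

>>> {"method": "step_arm", "body": {"rows": [{"tx": 0, "ty": 0, "tz": 0.0004, "roll": 0, "jaw": -1}, {"tx": 0, "ty": 0, "tz": 0.0008, "roll": 0, "jaw": -1}, {"tx": 0, "ty": 0, "tz": 0.0008, "roll": 0, "jaw": -1}, {"tx": 0, "ty": 0, "tz": 0.0008, "roll": 0, "jaw": -1}]}}

```text
time: 14.15
tool_pos: [560.8, 234.0, 91.7]
tool_rot: [-3.114, -0.415, -0.0]
force: [1.3, 2.4, -0.5]
finger_gap: 35.0
```

>>> {"method": "step_arm", "body": {"rows": [{"tx": 0, "ty": 0, "tz": 0.0004, "roll": 0, "jaw": -1}, {"tx": 0, "ty": 0, "tz": 0.0008, "roll": 0, "jaw": -1}, {"tx": 0, "ty": 0, "tz": 0.0008, "roll": 0, "jaw": -1}, {"tx": 0, "ty": 0, "tz": 0.0008, "roll": 0, "jaw": -1}]}}

```text
time: 14.48
tool_pos: [560.8, 233.9, 91.4]
tool_rot: [-3.114, -0.415, -0.001]
force: [0.4, 1.2, 2.5]
finger_gap: 34.9
```

>>> {"method": "step_arm", "body": {"rows": [{"tx": 0, "ty": 0, "tz": 0.0004, "roll": 0, "jaw": -1}, {"tx": 0, "ty": 0, "tz": 0.0007, "roll": 0, "jaw": -1}, {"tx": 0, "ty": 0, "tz": 0.0007, "roll": 0, "jaw": -1}, {"tx": 0, "ty": 0, "tz": 0.0007, "roll": 0, "jaw": -1}]}}

```text
time: 14.82
tool_pos: [560.8, 233.9, 91.4]
tool_rot: [-3.114, -0.415, -0.001]
force: [0.0, 1.9, 6.6]
finger_gap: 35.1
```

The tool has stopped at z = 91.4 mm, where I expected home, and the force is rising. One more light press to confirm, then I'll ease off and release.

>>> {"method": "step_arm", "body": {"rows": [{"tx": 0, "ty": 0, "tz": 0.0005, "roll": 0, "jaw": -1}, {"tx": 0, "ty": 0, "tz": 0.001, "roll": 0, "jaw": -1}, {"tx": 0, "ty": 0, "tz": 0.001, "roll": 0, "jaw": -1}]}}

```text
time: 15.07
tool_pos: [560.8, 234.0, 91.4]
tool_rot: [-3.114, -0.415, -0.002]
force: [-1.3, 0.5, 10.3]
finger_gap: 35.4
```

>>> {"method": "step_arm", "body": {"rows": [{"tx": 0, "ty": 0, "tz": -0.001, "roll": 0, "jaw": -1}, {"tx": 0, "ty": 0, "tz": -0.0015, "roll": 0, "jaw": -1}, {"tx": 0, "ty": 0, "tz": -0.0015, "roll": 0, "jaw": -1}, {"tx": 0, "ty": 0, "tz": -0.0015, "roll": 0, "jaw": -0.1}, {"tx": 0, "ty": 0, "tz": -0.0015, "roll": 0, "jaw": 0.1}, {"tx": 0, "ty": 0, "tz": -0.0015, "roll": 0, "jaw": 0.3}, {"tx": 0, "ty": 0, "tz": -0.0015, "roll": 0, "jaw": 0.6}, {"tx": 0, "ty": 0, "tz": -0.0015, "roll": 0, "jaw": 1}, {"tx": 0, "ty": 0, "tz": -0.0015, "roll": 0, "jaw": 1}, {"tx": 0, "ty": 0, "tz": -0.0015, "roll": 0, "jaw": 1}, {"tx": 0, "ty": 0, "tz": -0.0015, "roll": 0, "jaw": 1}]}}

```text
time: 15.98
tool_pos: [560.7, 233.9, 90.7]
tool_rot: [3.114, 0.415, -0.0]
force: [0.2, -0.3, -0.3]
finger_gap: 85.5
```

Released with no load. I'll retreat straight up, swing clear towards -y, and check.

>>> {"method": "step_arm", "body": {"rows": [{"tx": 0, "ty": 0, "tz": -0.01, "roll": 0, "jaw": 1}, {"tx": 0, "ty": 0, "tz": -0.03, "roll": 0, "jaw": 1}, {"tx": 0, "ty": 0, "tz": -0.06, "roll": 0, "jaw": 1}, {"tx": 0, "ty": 0, "tz": -0.09, "roll": 0, "jaw": 1}, {"tx": 0, "ty": 0, "tz": -0.12, "roll": 0, "jaw": 1}, {"tx": 0, "ty": 0.03, "tz": -0.14, "roll": 0, "jaw": 1}, {"tx": 0, "ty": 0.07, "tz": -0.14, "roll": 0, "jaw": 1}, {"tx": 0, "ty": 0.11, "tz": -0.14, "roll": 0, "jaw": 1}, {"tx": 0, "ty": 0.15, "tz": -0.14, "roll": 0, "jaw": 1}, {"tx": 0, "ty": 0.19, "tz": -0.14, "roll": 0, "jaw": 1}, {"tx": 0, "ty": 0.23, "tz": -0.14, "roll": 0, "jaw": 1}, {"tx": 0, "ty": 0.23, "tz": -0.14, "roll": 0, "jaw": 1}]}}

```text
time: 16.98
tool_pos: [621.9, 4.8, 231.0]
tool_rot: [3.112, 0.403, 0.0]
force: [-0.4, 0.8, 0.6]
finger_gap: 85.4
```

>>> {"method": "step_arm", "body": {"rows": [{"tx": 0, "ty": 0, "tz": 0, "roll": 0, "jaw": 1}, {"tx": 0, "ty": 0, "tz": 0, "roll": 0, "jaw": 1}, {"tx": 0, "ty": 0, "tz": 0, "roll": 0, "jaw": 1}]}}

```text
time: 17.23
tool_pos: [620.8, 13.1, 231.3]
tool_rot: [-3.113, -0.417, -0.001]
force: [0.5, -0.1, 0.5]
finger_gap: 85.6
```

Run:
```python
from h import *
from cell import capture,telemetry
s=capture("side");t=capture("top")
print(telemetry.get_obs()["tool_pos"])
a=cv2.resize(s["image"][245:365,180:280],None,fx=5,fy=5,interpolation=cv2.INTER_CUBIC)
for bb in CART:
    cq=((w2px(s,R.from_euler('z',.265).apply(corners(bb))+[560.8,234,85])-[180,245]+.5)*5-.5).astype(np.int32)
    cv2.polylines(a,[cv2.convexHull(cq)],True,(255,255,0),1)
b=np.vstack([cv2.resize(t["image"],(300,225),interpolation=cv2.INTER_AREA),cv2.resize(t["image"][150:250,150:270],(300,250)),np.zeros((125,300,3),np.uint8)])
cv2.imwrite("pics/p7.png",np.hstack([a,b])[:,:,::-1])
m=mask(s,*GR,w2px(s,[560,234,90])[0])[0]
for z in(85,88,91): print(z,fit([s],[m],CART,z,(561,234,.265)))
```

```text
[620.75897212  13.39979752 231.14959382]
85 (array([5.62651437e+02, 2.29282947e+02, 3.14334263e-01]), np.float64(273.34901960784316))
88 (array([5.61443396e+02, 2.30815947e+02, 3.16287508e-01]), np.float64(277.3921568627451))
91 (array([5.59296528e+02, 2.33895309e+02, 3.20833680e-01]), np.float64(282.16862745098035))
```

View pics/p7.png

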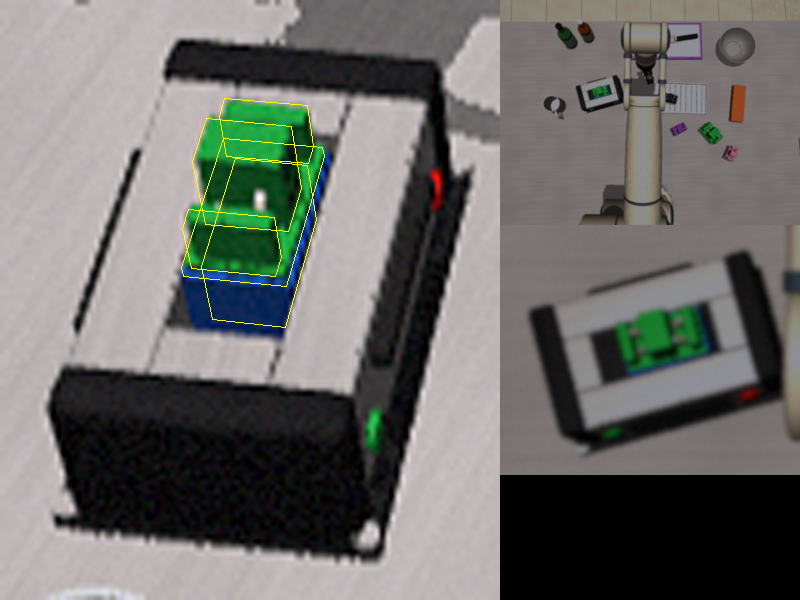

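The side crop shows the cartridge seated squarely, its flange (about (240,270)) on the blue rim, matching the home-height overlay. The top view shows it centred at (660,338), with the bystanders it shows unmoved and the gripper clear.

```bash
python3 -c "
from cell import manip
print(manip.sign_off())"
```

```text
the job is handed in; nothing more can be done
None
```

The green cartridge is out of the tray, fitted in the blue socket and released, and I've handed the job in at about 17 s of the 48 s allowed. I gripped it by its middle block and lowered it with no contact at the rim. I then pushed it slowly past the ball, correcting sideways as I felt the pocket walls.

**Forces:** The highest reading I got while it was in the socket was about 10 N, during the last light press. Passing the ball took about 5 to 9 N. I only had readings at the end of each move, so brief peaks in between would not show.

**Seating:** The resistance dropped about 3 mm short of home. The tool then stopped at 91.4 mm, against about 91.3 mm expected for home, and a further light press did not move it. In the last pictures the flange sits on the rim, level with the home-height outline.

**Surroundings:** Everything the last overhead view showed had stayed in place. The arm hid part of that view, including some of the black cartridge and the tumbler; I never touched them.

**Check that disagreed:** The automatic outline fit in the last side view was too rough to confirm the height. It barely told 85 mm from 91 mm, and its yaw was about 0.05 rad off. I judged the seating by tool height, force and the overlay instead.

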